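# Lay a square flush round the corner of a sawn slab

### The arm

A 6-joint arm with a two-finger parallel gripper is mounted at the origin on a cart in front of the work surface, level with it; the furniture and walls round the work are solid. World frame = base frame: x ahead of the robot, y to its left, z up, the work surface at z = 0. Lengths are in m, angles in rad, forces in N, time in s.
With the tool pointing down it reaches from about 0.25 to 0.775 m from the base axis. Payload 4 kg.
Tool frame: the origin (TCP) lies on the centre line of the jaws, within the pads' length; the fingertips stand 17 mm ahead of it and the grasp point (between the pads) lies 2 mm behind it; z points along the fingers, y is the line along which they close (so a half turn about z gives the same grasp; the last joint's range is limited). The gripper opens to 94 mm and grips with 3 to 60 N. Pads are 16 mm wide; open, the fingers measure 119 mm over their backs; the gripper's body (75 mm by 177 mm) begins 78 mm behind the grasp point.
Start: joints at [1.042, 0.087, 1.371, -0, 1.684, -0.103], TCP at [0.227, 0.501, 0.223] pointing down, gripper open.
Joint ranges: [-3.1, 3.1], [-0.76, 2.03], [0.27, 2.55], [-1.08, 4.22], [0.17, 2.65], [-2.57, 2.57]. Speed limits (rad/s): [2.79, 2.79, 3.14, 3.14, 3.14, 3.14].

### API

Orientations are given as [roll, pitch, yaw] about the fixed x, y, z axes, in that order (R = Rz(yaw) Ry(pitch) Rx(roll)).
In Python, from bench import robot gives the robot as it stands.
- The arm moves only by the tool servo_tool, never from a script. Its argument "plan" is a list of rows, each a list of 7 numbers: the shift along the tool's x, y, z normalised to -1 to 1, where 1 is 0.1 m, then the turn, a rotation vector about the tool's x, y, z normalised to -1 to 1, where 1 is pi/2 rad, then the finger opening in mm, from 0 to 94. In form: [[x, y, z, ax, ay, az, gripper], ...]. A call has 1 to 12 rows; each row is the pose to reach, as a shift and turn from the pose commanded when the call began, along the tool's axes at that moment; what a row does not reach only later rows make up. A row lasts 1/12 s, in which the tool goes at most 41.7 mm and 7.16 degrees, less where a joint would pass 70% of its speed; a pose out of reach is approached as far as the arm can. A call with a number of a shift or a turn outside -1 to 1 is refused whole. A call with a gripper value outside its range is refused whole. The fingers move at their own pace and stop on an object; the grip force is fixed at half the most. Time passes only in rows, so rows that repeat a pose let the fingers close. It gives the time, the measured TCP pose, the force, the opening and the grip force at its end, in the units of the state.
- robot.get_obs(): the state, without advancing time (a new reading comes with each control period).
- robot.snapshot(name): name is "scene" or "top"; returns the picture (480x640x3 uint8, red, green, blue); there is no depth.
- robot.camera_params(name): a dict with "camera_matrix" (3x3 intrinsics, pixels), "rvec" (rotation vector, rad) and "tvec" (3), from world to camera coordinates, as OpenCV has them. Camera axes: x right, y down, z forward; pixel columns grow to the right and rows downward; lengths in m; the calibration is good to about 2 mm. A picture is of the moment at which its call begins. camera_params takes no time and is no camera call.
- robot.close_job(): hands the job in; it is judged then, once.
Trained networks look in the newest picture that a camera, given by its name, has taken for a name from the list of things; names that differ only in an ending like _2 or _b are one class to them, and where a whole thing is asked for, a point or a joint stands for the part that bears it (a point fixed in the world has none). Each returns a list of dicts, best first, with "conf" (0 to 1); they miss things now and then, are a little off and sometimes report something else, mostly with a low value. They report only what shows in the picture. A call takes as long as a camera call.
- robot.find_in(thing, camera): "extent" ([centre column, centre row, width, height] in pixels, round what is visible of it).
The state is a dict: "time": time; "joint_positions": joint angles; "qvel": joint speeds; "joint_torque": joint torques, N m; "tool_pos": TCP position; "ee_rot": TCP orientation; "wrist_force": force on the tool from outside, world axes, zero at the start; "wrist_torque": the same for the moment, N m; "width": finger opening in m; "finger_force": force on a finger pad.
Only numpy, scipy, OpenCV 4.12 (cv2) and the standard library are available. Lean on these libraries where they do the work, as an engineer would, in place of code of your own. Each camera call takes 0.05 s, during which the arm holds its last target. There are 200 camera calls.

### The job

Check the sawn concrete slab for squareness: take the flat steel square by its black grip and lay it flat on the worktop round the slab's front left corner, its long leg flush along the slab's long front side (the side towards the worktop's front edge, nearest the robot) and its short leg flush against the slab's left end. Leave it lying there, without shoving the slab out of place or disturbing the jars, or the weight that stands on the slab.

Things in the scene. Friction and masses are not known exactly. Their poses are not given: they have to be found in the camera images.
- square_grip (a point): Grasp point on the black grip bar standing on the long leg of a flat loose L-shaped steel square (0.3 kg). Bar 14 mm wide along this point's x, 52 mm long along y; its top is 60 mm, this point 48 mm above the square's underside. Axes: z up, x where the short leg points, y from the long leg's toe to the corner. Inner corner of the L: 24 mm along +x, 40 mm along +y from here.
- long_heel (a point): Point on the inner edge (facing +x) of the square's long leg, 12 mm from the inner corner and 5 mm above the underside; axes as square_grip. The square's plate is 10 mm thick, both legs 36 mm wide; the long leg's inner edge is 104 mm long (140 mm outside). It starts flat on the worktop, left of the slab, turned up to 0.6 rad from how it must finally lie.
- long_toe (a point): Point on the long leg's inner edge, 98 mm from the inner corner, 5 mm above the square's underside; axes as square_grip.
- short_toe (a point): Point on the inner edge (facing -y) of the square's short leg, 48 mm from the inner corner, 5 mm above the underside; axes as square_grip. That edge is 54 mm long.
- slab_corner (a point): The slab's front left lower corner, on the worktop, where its long front face meets its left end. Axes: x from the front face into the slab, y to the left, out of the slab along its length, z up. The slab fills x 0 to 110, y -180 to 0, z 0 to 25 mm here. When the square is well laid its inner corner is at this point and its axes agree with these.
- slab: Plain grey sawn concrete block, 180 mm long, 110 mm deep, 25 mm high, 2.2 kg, loose: it slides at a push of roughly 12 N or more. Origin at the centre of its underside, x along its depth (away from the worktop's front edge), y along its length (left), z up. Finger tips 27 mm or more above the worktop pass over it.
- weight_200: Brass-coloured calibration weight, 34 mm across, 44 mm high, standing on the slab's top near its right end; bystander. Origin at the centre of its underside.
- jar_white: Jar with white lid, 53 mm across, 68 mm high, standing right of the slab; bystander. Origin at the centre of its underside.
- jar_blue: Jar with blue lid, 53 mm across, 68 mm high, standing right of the slab; bystander. Origin at the centre of its underside.

How it is judged:
At the end, for the whole second after the job is handed in: The square lies flat on the worktop (inner edges within 3 mm of their resting height of 5 mm), released: both ends of the long leg's inner edge are within 3 mm of the slab's front face and the short leg's toe is within 3 mm of the slab's left end face, at the front left corner (x of long_heel in the frame of slab_corner between -0.003 and 0.003 m and x of long_toe in the frame of slab_corner between -0.003 and 0.003 m and y of short_toe in the frame of slab_corner between -0.003 and 0.003 m and height (world z) of each of long_heel, long_toe, short_toe below 0.008 m); the robot touches nothing.
It fails at once if the slab is shoved more than 20 mm from where it lay (distance of slab from where it was at the start of the episode above 0.02 m).
It fails at once if the weight on the slab is moved more than 30 mm or tipped (distance of weight_200 from where it was at the start of the episode above 0.03 m or angle between weight_200's own z axis and vertical above 0.5 rad).
It fails at once if a jar is moved more than 25 mm or tipped (distance of any of jar_white, jar_blue from where it was at the start of the episode above 0.025 m or angle between any of jar_white, jar_blue's own z axis and vertical above 0.5 rad).
It also fails if it takes over 35 s, if anything falls off the work surface, if the arm or the gripper's body presses on something with over 40 N, if the wrist force passes 120 N, or if a joint passes its speed limit or range.

## Working session

There is one attempt and no reset: what is moved stays moved. The work goes in short steps, Python scripts to look and compute and a tool call to move; the robot and the scene stay as the last step left them, time stands still between calls to the robot, and variables do not carry over. Pictures are saved under pics/ and viewed, at most 10 in all, crops included, and the job is handed in when it is done.

Besides the shell and the picture viewer there is one more tool, called after ">>>" as name(argument=value, ...) on one line, values as JSON. servo_tool: Moves the arm, as the interface text tells. Scaled input: -1 to 1 covers 0.1 m each way for a shift and pi/2 rad each way for a turn. Its arguments: {"type":"object","properties":{"plan":{"type":"array","items":{"type":"array","items":{"type":"number"}}}},"required":["plan"]}

```bash
mkdir -p pics; cat > h.py <<'E'
import numpy as np, cv2
from bench import robot
def cam(n):
    p=robot.camera_params(n); K=np.array(p["camera_matrix"],float); r=np.array(p["rvec"],float).reshape(3); t=np.array(p["tvec"],float).reshape(3)
    return K,r,t
def back(n,uv,z):
    K,r,t=cam(n); R=cv2.Rodrigues(r)[0]; uv=np.atleast_2d(np.array(uv,float))
    d=(np.linalg.inv(K)@np.c_[uv,np.ones(len(uv))].T).T@R; c=-R.T@t
    return c+d*((z-c[2])/d[:,2])[:,None]
def proj(n,P):
    K,r,t=cam(n); return cv2.projectPoints(np.atleast_2d(np.array(P,float)),r,t,K,None)[0][:,0]
def snap(n,f):
    im=robot.snapshot(n); cv2.imwrite('pics/'+f,im[:,:,::-1]); return im
E
python3 - <<'E'
from h import *
a=snap('top','t0.png'); b=snap('scene','s0.png')
for c in ('top','scene'):
    K,r,t=cam(c); print(c,K[0,0],-cv2.Rodrigues(r)[0].T@t)
for n in ('square_grip','slab','slab_corner'): print(n,robot.find_in(n,'top')[:2])
print(robot.get_obs())
E
```

```text
top 545.858528754838 [ 0.38047618 -0.1393988   1.02071519]
scene 458.45979361284776 [ 0.09206585 -0.86125815  0.50730047]
square_grip [{'extent': [182.4, 189.9, 57.1, 82.2], 'conf': 0.55}]
slab [{'extent': [353.2, 242.8, 107.1, 110.5], 'conf': 0.87}]
slab_corner []
{'time': 0.25, 'joint_positions': array([ 1.04187611e+00,  8.75723936e-02,  1.37141428e+00, -1.52381969e-05,
        1.68364499e+00, -1.03136171e-01]), 'qvel': array([-7.26054608e-04, -3.64405211e-03, -3.64681486e-03, -9.59217870e-05,
        1.09922379e-03, -5.93552780e-04]), 'joint_torque': array([-4.80885665e-04, -3.39790392e+01, -3.02173805e+01,  7.16051529e-02,
        2.91395048e-02, -1.00581228e-04]), 'tool_pos': array([0.22707386, 0.50067186, 0.2219395 ]), 'ee_rot': array([-3.14055760e+00, -9.19078129e-05,  2.71580685e+00]), 'wrist_force': array([-1.41981678,  0.93820418,  0.94628846]), 'wrist_torque': array([-0.03937745,  0.00526848,  0.00156059]), 'finger_force': 0.0, 'width': 0.09409125620448631}
```

View pics/t0.png

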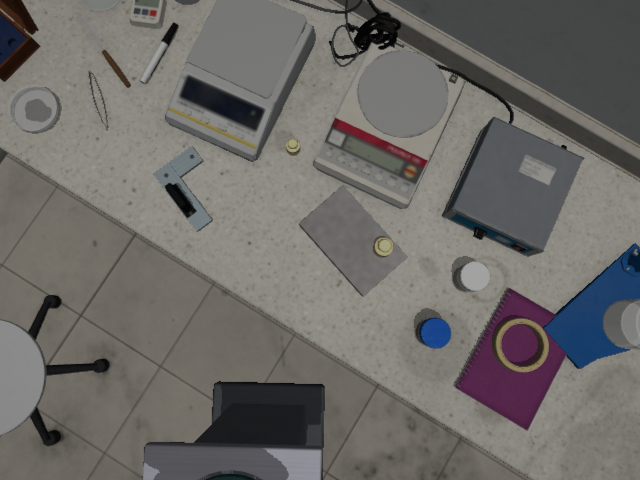

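View pics/s0.png

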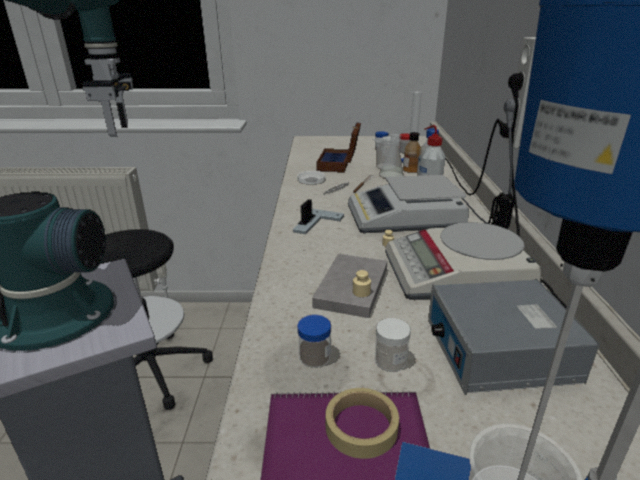

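```bash
python3 - <<'E'
from h import *
im=cv2.imread('pics/t0.png')
a=cv2.resize(im[135:245,140:225],None,fx=4.7,fy=4.7,interpolation=cv2.INTER_CUBIC)
b=cv2.resize(im[175:305,290:415],None,fx=3.2,fy=3.2,interpolation=cv2.INTER_CUBIC)
o=np.zeros((520,800,3),np.uint8); o[:a.shape[0],:a.shape[1]]=a; o[:b.shape[0],400:400+b.shape[1]]=b
print(a.shape,b.shape)
cv2.imwrite('pics/c0.png',o)
for n,p,z in (('slabtop',[(343,186),(300,226),(363,295),(407,258)],.025),('sq',[(195,148),(153,174),(198,230),(212,217),(203,160)],.01),('grip',[(173,184),(190,214)],.06)):
    print(n,back('top',p,z)[:,:2].round(4).tolist())
E
```

```text
(517, 400, 3) (416, 400, 3)
slabtop [[0.6289, -0.1875], [0.5507, -0.1096], [0.4268, -0.2283], [0.4969, -0.3082]]
sq [[0.6982, 0.0959], [0.6448, 0.1721], [0.5401, 0.0811], [0.5655, 0.0564], [0.6751, 0.0793]]
grip [[0.6144, 0.1197], [0.5606, 0.0861]]
```

View pics/c0.png

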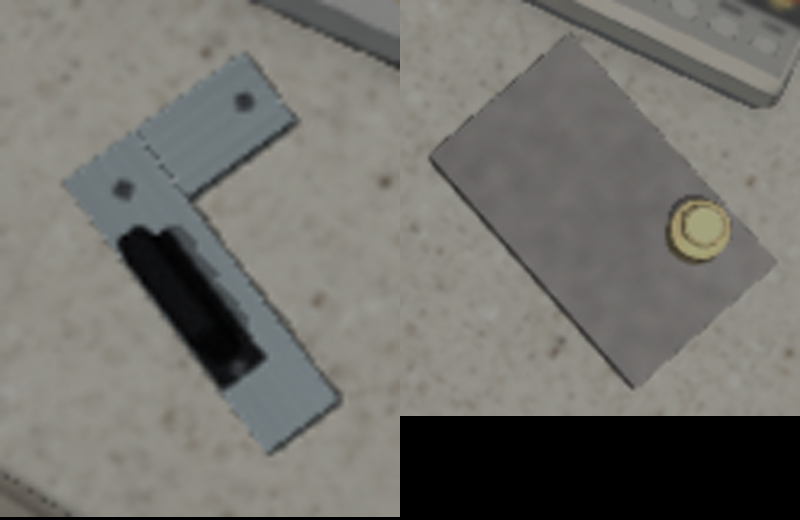

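```bash
cat > fit.py <<'E'
from h import *
from scipy.optimize import least_squares
def fit(cam_,L,px,z,x0):
    f=lambda p:(proj(cam_,np.c_[p[0]+np.cos(p[2])*L[:,0]-np.sin(p[2])*L[:,1],p[1]+np.sin(p[2])*L[:,0]+np.cos(p[2])*L[:,1],np.full(len(L),z)])-px).ravel()
    s=least_squares(f,x0); return s.x,np.abs(s.fun).reshape(-1,2).round(1).tolist()
SL=np.array([[0,0],[0,-.18],[.11,0],[.11,-.18]])
SQ=np.array([[-.036,.036],[.054,.036],[.054,0],[0,0],[0,-.104],[-.036,-.104]])
E
python3 - <<'E'
from fit import *
def un(p,s,ox,oy,dx=0): p=np.array(p,float); return np.c_[(p[:,0]-dx+.5)/s-.5+ox,(p[:,1]+.5)/s-.5+oy]
s,e=fit('top',SL,un([(430,157),(634,388),(574,34),(777,263)],3.2,290,175,400),.025,[.55,-.11,-.8]); print('slab',s,e)
q,e=fit('top',SQ,un([(62,183),(247,52),(299,120),(190,198),(341,400),(270,454)],4.7,140,135),.01,[.63,.12,-.8]); print('sq',q,e)
R=lambda a:np.array([[np.cos(a),-np.sin(a)],[np.sin(a),np.cos(a)]])
print('grip now',q[:2]+R(q[2])@[-.024,-.04],'goal',s[:2]+R(s[2])@[-.024,-.04])
E
```

```text
slab [ 0.55646668 -0.1071012  -0.82789764] [[0.3, 0.8], [0.5, 0.7], [0.7, 0.3], [0.5, 0.4]]
sq [ 0.64081757  0.12104684 -0.88657532] [[0.5, 0.1], [0.2, 0.1], [0.2, 0.1], [0.1, 0.1], [0.3, 0.1], [0.2, 0.1]]
grip now [0.59465143 0.11436194] goal [ 0.51077203 -0.11648197]
```

```bash
python3 - <<'E'
from h import *
p=np.array([.2271,.5007,.222]);y=2.7158
g=np.array([.5947,.1144,.15]);gy=-.8866+np.pi/2
n=6
for i in range(n):
    d=(g-p)/n; yy=y+(gy-y)*i/n
    ex=np.array([np.cos(yy),np.sin(yy)]); ey=np.array([np.sin(yy),-np.cos(yy)])
    print((np.array([ex@d[:2],ey@d[:2],-d[2]])*10).round(3),round((y-gy)/n/(np.pi/2),3))
E
```

```text
[-0.824 -0.333  0.12 ] 0.216
[-0.888 -0.041  0.12 ] 0.216
[-0.851  0.257  0.12 ] 0.216
[-0.717  0.525  0.12 ] 0.216
[-0.502  0.733  0.12 ] 0.216
[-0.23   0.858  0.12 ] 0.216
```

>>> servo_tool(plan=[[-0.4,-0.16,0.06,0,0,0.07,60],[-0.82,-0.33,0.12,0,0,0.15,60],[-0.82,-0.33,0.12,0,0,0.216,60]])

```text
time: 0.5
tool_pos: [0.2911, 0.4332, 0.2093]
ee_rot: [-3.14, 0.004, 2.366]
wrist_force: [-0.1, -0.2, 0.1]
width: 0.0775
finger_force: 0.0
```

>>> servo_tool(plan=[[-0.4,-0.02,0.06,0,0,0.07,60],[-0.89,-0.04,0.12,0,0,0.15,60],[-0.89,-0.04,0.12,0,0,0.216,60]])

```text
time: 0.75
tool_pos: [0.3526, 0.3684, 0.1973]
ee_rot: [-3.141, 0.004, 2.026]
wrist_force: [-0.1, 0.9, -0.7]
width: 0.0608
finger_force: 0.0
```

>>> servo_tool(plan=[[-0.4,0.13,0.06,0,0,0.07,60],[-0.85,0.26,0.12,0,0,0.15,60],[-0.85,0.26,0.12,0,0,0.216,60]])

```text
time: 1.0
tool_pos: [0.4141, 0.3038, 0.1852]
ee_rot: [-3.142, 0.004, 1.687]
wrist_force: [0.2, 0.2, 0.1]
width: 0.0601
finger_force: 0.0
```

>>> servo_tool(plan=[[-0.36,0.26,0.06,0,0,0.07,60],[-0.72,0.52,0.12,0,0,0.15,60],[-0.72,0.52,0.12,0,0,0.216,60]])

```text
time: 1.25
tool_pos: [0.4747, 0.2388, 0.173]
ee_rot: [3.141, 0.003, 1.347]
wrist_force: [-0.5, 0.6, -0.1]
width: 0.0596
finger_force: 0.0
```

>>> servo_tool(plan=[[-0.25,0.37,0.06,0,0,0.07,60],[-0.5,0.73,0.12,0,0,0.15,60],[-0.5,0.73,0.12,0,0,0.216,60]])

```text
time: 1.5
tool_pos: [0.5355, 0.1744, 0.1609]
ee_rot: [3.14, 0.003, 1.008]
wrist_force: [-0.7, 0.8, -0.2]
width: 0.0601
finger_force: 0.0
```

>>> servo_tool(plan=[[-0.1,0.4,0.06,0,0,0.07,50],[-0.2,0.82,0.12,0,0,0.14,50],[-0.2,0.82,0.12,0,0,0.206,50],[-0.2,0.82,0.12,0,0,0.206,50],[-0.2,0.82,0.12,0,0,0.206,50]])

```text
time: 1.92
tool_pos: [0.5918, 0.119, 0.15]
ee_rot: [-3.14, 0.001, 0.698]
wrist_force: [-0.5, 0.8, 0.1]
width: 0.05
finger_force: 0.0
```

```bash
cat >> h.py <<'E'
def step(g,gy):
    o=robot.get_obs(); p=np.array(o['tool_pos']); y=o['ee_rot'][2]; d=np.array(g)-p
    ex=np.array([np.cos(y),np.sin(y)]); ey=np.array([np.sin(y),-np.cos(y)])
    print('t',o['time'],'pos',p.round(4),np.round(o['ee_rot'],4),'cmd',(np.array([ex@d[:2],ey@d[:2],-d[2]])*10).round(3),round((y-gy)/(np.pi/2),4))
E
python3 - <<'E'
from h import *
step([.5947,.1144,.048],-.8866+np.pi/2)
b=snap('scene','s1.png')
a=snap('top','t1.png')
print(proj('scene',[[.5947,.1144,.05]]))
E
```

```text
t 1.9167 pos [0.5918 0.119  0.15  ] [-3.1403e+00  7.0000e-04  6.9770e-01] cmd [-0.008  0.054  1.02 ] 0.0086
[[305.86880756 205.0669311 ]]
```

View pics/t1.png

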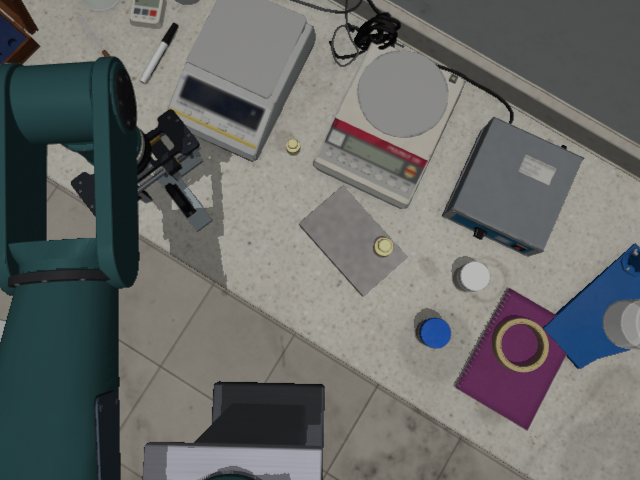

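>>> servo_tool(plan=[[0,0.05,0.3,0,0,0.009,50],[0,0.05,0.6,0,0,0.009,50],[0,0.05,0.8,0,0,0.009,50],[0,0.05,1.0,0,0,0.009,50],[0,0.05,1.0,0,0,0.009,50]])

```text
time: 2.43
tool_pos: [0.5912, 0.1163, 0.0459]
ee_rot: [-3.136, 0.007, 0.685]
wrist_force: [-0.9, -0.8, -1.3]
width: 0.05
finger_force: 0.0
```

```bash
python3 - <<'E'
from h import *
step([.5947,.1144,.049],-.8866+np.pi/2)
b=robot.snapshot('scene')
cv2.imwrite('pics/s2.png',cv2.resize(b[130:260,230:400,::-1],None,fx=4,fy=4,interpolation=cv2.INTER_CUBIC))
E
```

```text
t 2.4333 pos [0.5912 0.1163 0.0459] [-3.1365  0.0073  0.685 ] cmd [ 0.016  0.037 -0.031] 0.0005
```

View pics/s2.png

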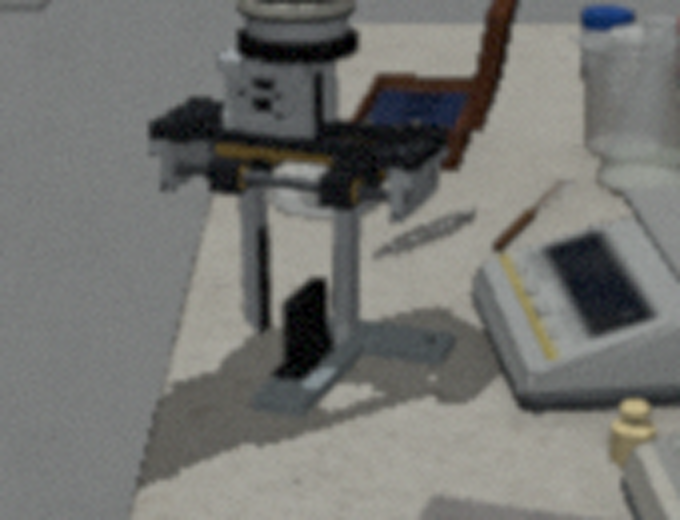

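>>> servo_tool(plan=[[0.016,0.037,-0.03,0,0,0,50],[0.016,0.037,-0.03,0,0,0,10],[0.016,0.037,-0.03,0,0,0,5],[0.016,0.037,-0.03,0,0,0,5],[0.016,0.037,-0.03,0,0,0,5],[0.016,0.037,-0.03,0,0,0,5],[0.016,0.037,-0.03,0,0,0,5],[0.016,0.037,-0.03,0,0,0,5]])

```text
time: 3.15
tool_pos: [0.5986, 0.1143, 0.0541]
ee_rot: [-3.141, -0.001, 0.682]
wrist_force: [-2.7, 3.6, 4.4]
width: 0.0136
finger_force: 30.0
```

```bash
python3 - <<'E'
from h import *
step([.5947,.1144,.049],-.8866+np.pi/2)
E
```

```text
t 3.15 pos [0.5986 0.1143 0.0541] [-3.1405e+00 -9.0000e-04  6.8220e-01] cmd [-0.03  -0.026  0.051] -0.0013
```

>>> servo_tool(plan=[[0,0,-0.1,0,0,0,5],[0,0,-0.25,0,0,0,5],[0,0,-0.4,0,0,0,5],[0,0,-0.4,0,0,0,5],[0,0,-0.4,0,0,0,5],[0,0,-0.4,0,0,0,5]])

```text
time: 3.65
tool_pos: [0.5981, 0.113, 0.0921]
ee_rot: [-3.141, 0.002, 0.681]
wrist_force: [-0.2, -0.4, -4.1]
width: 0.0138
finger_force: 30.0
```

```bash
python3 - <<'E'
from h import *
g=np.array([.512,-.088])+.003*np.array([np.cos(.743),np.sin(.743)])
step([*g,.094],.743); print(g)
E
```

```text
t 3.65 pos [0.5981 0.113  0.0921] [-3.1408e+00  2.1000e-03  6.8130e-01] cmd [-1.905  1.017 -0.019] -0.0393
[ 0.51420933 -0.0859705 ]
```

>>> servo_tool(plan=[[-0.25,0.13,0,0,0,0,5],[-0.5,0.26,0,0,0,0,5],[-0.75,0.4,0,0,0,0,5],[-0.95,0.51,0,0,0,0,5]])

```text
time: 3.98
tool_pos: [0.5551, 0.0123, 0.0914]
ee_rot: [-3.14, 0.004, 0.681]
wrist_force: [-0.1, -0.4, -3.1]
width: 0.0138
finger_force: 30.0
```

>>> servo_tool(plan=[[-0.25,0.13,0,0,0,-0.01,5],[-0.5,0.26,0,0,0,-0.02,5],[-0.75,0.4,0,0,0,-0.039,5],[-0.9,0.48,0,0,0,-0.039,5],[-0.95,0.51,0,0,0,-0.039,5],[-0.95,0.51,0,0,0,-0.039,5],[-0.95,0.51,0,0,0,-0.039,5],[-0.95,0.51,0,0,0,-0.039,5]])

```text
time: 4.65
tool_pos: [0.5157, -0.0844, 0.093]
ee_rot: [-3.141, -0.0, 0.744]
wrist_force: [-0.7, -0.3, -2.9]
width: 0.014
finger_force: 30.0
```

```bash
python3 - <<'E'
from h import *
step([.5142,-.086,.094],.743)
a=robot.snapshot('top')
cv2.imwrite('pics/t2full.png',a[:,:,::-1])
cv2.imwrite('pics/t2.png',cv2.resize(a[150:310,230:420,::-1],None,fx=3.7,fy=3.7,interpolation=cv2.INTER_CUBIC))
E
```

```text
t 4.65 pos [ 0.5157 -0.0844  0.093 ] [-3.1406e+00 -3.0000e-04  7.4390e-01] cmd [-0.022  0.002 -0.01 ] 0.0006
```

View pics/t2.png

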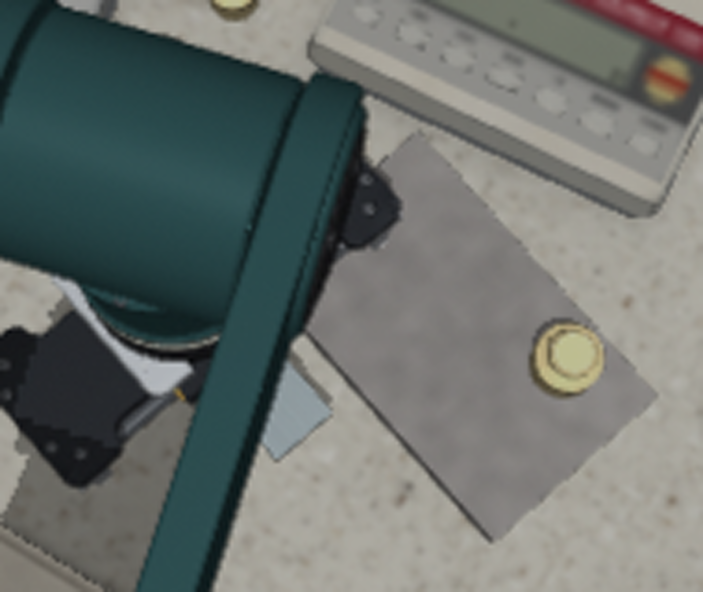

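```bash
python3 - <<'E'
from h import *
u=lambda x,y:((x+.5)/3.7-.5+230,(y+.5)/3.7-.5+150)
P=back('top',[u(330,409),u(277,460)],.049)[:,:2]; print(P)
# slab recheck from this picture: front face line top points
F=back('top',[u(306,332),u(492,542)],.025)[:,:2]; print(F, np.arctan2(*(F[0]-F[1])[::-1])-np.pi/2)
s=np.array([.55647,-.1071,-.8279]); c,n=np.cos(s[2]),np.sin(s[2]); R=np.array([[c,-n],[n,c]])
print('slab frame mm',((P-s[:2])@R*1e3).round(1), ((F-s[:2])@R*1e3).round(1))
t=np.array([.5157,-.0844]); print('tcp slab frame',((t-s[:2])@R*1e3).round(1))
E
```

```text
[[ 0.4856055  -0.14599709]
 [ 0.46016659 -0.12114729]]
[[ 0.52641436 -0.13313843]
 [ 0.42472092 -0.22765594]] -0.8219544140985005
slab frame mm [[-19.3 -78.5]
 [-54.8 -80.4]] [[  -1.2  -39.7]
 [  -0.3 -178.6]]
tcp slab frame [-44.3 -14.7]
```

>>> servo_tool(plan=[[0,0,0.15,0,0,0,5],[0,0,0.27,0,0,0,5],[0,0,0.34,0,0,0,5],[0,0.05,0.36,0,0,0,5],[0,0.1,0.37,0,0,0,5],[0,0.13,0.37,0,0,0,5],[0,0.13,0.37,0,0,0,5],[0,0.13,0.37,0,0,0,5],[0,0.13,0.37,0,0,0,5]])

```text
time: 5.45
tool_pos: [0.5247, -0.0952, 0.0571]
ee_rot: [3.141, -0.001, 0.743]
wrist_force: [-0.2, -0.3, -4.1]
width: 0.0139
finger_force: 30.0
```

```bash
cat > w.py <<'E'
from h import *
o=robot.get_obs(); s=np.array([.55647,-.1071,-.8279]); c,n=np.cos(s[2]),np.sin(s[2]); R=np.array([[c,-n],[n,c]])
print('t',round(o['time'],2),'tcp slab mm',((o['tool_pos'][:2]-s[:2])@R*1e3).round(1),'z',round(o['tool_pos'][2]*1e3,1),'rot',np.round(o['ee_rot'],4),'F slab',(o['wrist_force'][:2]@R).round(1),round(o['wrist_force'][2],1),'Mz',np.round(o['wrist_torque'],2))
E
python3 w.py
```

```text
t 5.45 tcp slab mm [-30.2 -15.4] z 57.1 rot [ 3.1408e+00 -7.0000e-04  7.4260e-01] F slab [ 0.1 -0.4] -4.1 Mz [-0.04  0.17 -0.02]
```

>>> servo_tool(plan=[[0,0.0,0.01,0,0,0,5],[0,0.01,0.02,0,0,0,5],[0,0.02,0.02,0,0,0,5],[0,0.03,0.02,0,0,0,5],[0,0.04,0.02,0,0,0,5],[0,0.05,0.02,0,0,0,5],[0,0.05,0.02,0,0,0,5],[0,0.05,0.02,0,0,0,5]])

```text
time: 6.12
tool_pos: [0.5276, -0.0986, 0.0544]
ee_rot: [-3.141, -0.0, 0.743]
wrist_force: [-1.0, 0.5, -2.6]
width: 0.0141
finger_force: 30.0
```

```bash
python3 w.py
```

```text
t 6.12 tcp slab mm [-25.8 -15.5] z 54.4 rot [-3.1411 -0.      0.7429] F slab [-1.1 -0.4] -2.6 Mz [0.08 0.35 0.  ]
```

>>> servo_tool(plan=[[0,0.007,0,0,0,0,5],[0,0.015,0,0,0,0,5],[0,0.015,0,0,0,0,5],[0,0.015,0,0,0,0,5]])

```text
time: 6.45
tool_pos: [0.5277, -0.0988, 0.0544]
ee_rot: [-3.138, 0.0, 0.743]
wrist_force: [-4.2, 3.1, -0.1]
width: 0.0138
finger_force: 30.0
```

```bash
python3 w.py
```

```text
t 6.45 tcp slab mm [-25.6 -15.6] z 54.4 rot [-3.1382e+00  3.0000e-04  7.4310e-01] F slab [-5.1 -1. ] -0.1 Mz [0.59 0.87 0.04]
```

>>> servo_tool(plan=[[-0.04,-0.015,0,0,0,0,5],[-0.08,-0.015,0,0,0,0,5],[-0.12,-0.015,0,0,0,0,5],[-0.16,-0.015,0,0,0,0,5],[-0.19,-0.015,0,0,0,0,5],[-0.2,-0.015,0,0,0,0,5],[-0.2,-0.015,0,0,0,0,5],[-0.2,-0.015,0,0,0,0,5]])

```text
time: 7.12
tool_pos: [0.5125, -0.1126, 0.0544]
ee_rot: [-3.141, 0.001, 0.743]
wrist_force: [-1.8, 0.9, -3.0]
width: 0.014
finger_force: 30.0
```

```bash
python3 w.py
```

```text
t 7.12 tcp slab mm [-25.7 -36.1] z 54.4 rot [-3.1413e+00  9.0000e-04  7.4260e-01] F slab [-1.9 -0.7] -3.0 Mz [0.09 0.58 0.  ]
```

>>> servo_tool(plan=[[-0.01,0,0,0,0,0,5],[-0.02,0,0,0,0,0,5],[-0.03,0,0,0,0,0,5],[-0.03,0,0,0,0,0,5],[-0.03,0,0,0,0,0,5]])

```text
time: 7.53
tool_pos: [0.5113, -0.1139, 0.0545]
ee_rot: [3.141, -0.002, 0.743]
wrist_force: [2.0, 3.2, -4.1]
width: 0.0138
finger_force: 30.0
```

```bash
python3 w.py
```

```text
t 7.53 tcp slab mm [-25.6 -37.8] z 54.5 rot [ 3.1413e+00 -1.6000e-03  7.4310e-01] F slab [-1.   3.6] -4.1 Mz [ 0.69 -0.11  0.18]
```

>>> servo_tool(plan=[[-0.003,0.008,0,0,0,0,5],[-0.003,0.01,0.005,0,0,0,5],[-0.003,0.01,0.01,0,0,0,5],[-0.003,0.01,0.015,0,0,0,5],[-0.003,0.01,0.015,0,0,0,5],[-0.003,0.01,0.015,0,0,0,5]])

```text
time: 8.03
tool_pos: [0.5114, -0.1139, 0.0543]
ee_rot: [-3.14, -0.002, 0.743]
wrist_force: [-1.3, 6.4, 2.2]
width: 0.0137
finger_force: 30.0
```

```bash
python3 w.py
```

```text
t 8.03 tcp slab mm [-25.5 -37.8] z 54.3 rot [-3.1401e+00 -2.0000e-03  7.4340e-01] F slab [-5.6  3.3] 2.2 Mz [1.24 0.55 0.16]
```

>>> servo_tool(plan=[[0,0,0,0,0,0,16],[0,0,0,0,0,0,20],[0,0,0,0,0,0,30],[0,0,0,0,0,0,36],[0,0,0,0,0,0,36],[0,0,0,0,0,0,36]])

```text
time: 8.53
tool_pos: [0.5114, -0.1158, 0.0532]
ee_rot: [3.141, 0.0, 0.742]
wrist_force: [0.7, 0.2, 0.5]
width: 0.0357
finger_force: 0.0
```

```bash
python3 w.py
```

```text
t 8.53 tcp slab mm [-24.1 -39.1] z 53.2 rot [3.1406e+00 1.0000e-04 7.4250e-01] F slab [0.3 0.7] 0.5 Mz [0.01 0.14 0.  ]
```

Released freely. Lift, then back away to see it.

>>> servo_tool(plan=[[0,0,-0.15,0,0,0,36],[0,0,-0.4,0,0,0,36],[0,0,-0.75,0,0,0,36],[0,0,-1,0,0,0,36],[0,0,-1,0,0,0,36]])

```text
time: 8.95
tool_pos: [0.5147, -0.1167, 0.16]
ee_rot: [3.13, -0.006, 0.743]
wrist_force: [0.6, 0.1, 1.3]
width: 0.0359
finger_force: 0.0
```

>>> servo_tool(plan=[[0.3,-0.1,-0.1,0,0,0,36],[0.6,-0.3,-0.2,0,0,0,36],[0.9,-0.4,-0.2,0,0,0,36],[1,-0.5,-0.2,0,0,0,36]])

```text
time: 9.28
tool_pos: [0.5528, -0.0082, 0.173]
ee_rot: [3.141, -0.002, 0.745]
wrist_force: [-0.2, -0.4, -0.4]
width: 0.036
finger_force: 0.0
```

>>> servo_tool(plan=[[0.3,-0.2,0,0,0,0,36],[0.6,-0.4,0,0,0,0,36],[0.9,-0.6,0,0,0,0,36],[1,-0.6,0,0,0,0,36],[1,-0.6,0,0,0,0,36]])

```text
time: 9.7
tool_pos: [0.5845, 0.103, 0.1717]
ee_rot: [-3.141, 0.001, 0.746]
wrist_force: [-0.3, -1.1, -0.4]
width: 0.0362
finger_force: 0.0
```

```bash
python3 - <<'E'
from h import *
a=robot.snapshot('top')
cv2.imwrite('pics/t3.png',cv2.resize(a[150:310,260:420,::-1],None,fx=3.7,fy=3.7,interpolation=cv2.INTER_CUBIC))
E
```

```text
(no output)
```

View pics/t3.png

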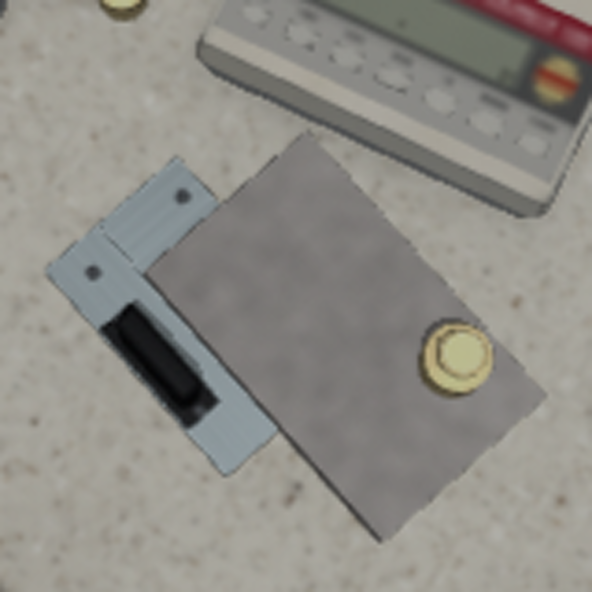

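```bash
python3 - <<'E'
from fit import *
u=lambda p:np.array([((x+.5)/3.7-.5+260,(y+.5)/3.7-.5+150) for x,y in p])
s,e=fit('top',SL,u([(147,271),(383,543),(310,131),(547,396)]),.025,[.55,-.11,-.8]); print(s,e)
q,e=fit('top',SQ[[0,1,2,4,5]],u([(46,269),(178,155),(218,204),(277,430),(228,476)]),.01,[.55,-.11,-.8]); print(q,e)
c,n=np.cos(s[2]),np.sin(s[2]); R=np.array([[c,-n],[n,c]]); print(((q[:2]-s[:2])@R*1e3).round(1),q[2]-s[2])
E
```

```text
[ 0.55676508 -0.10712657 -0.82736718] [[0.6, 0.1], [0.2, 0.0], [0.1, 0.3], [0.5, 0.4]]
[ 0.55686971 -0.10585263 -0.81831806] [[0.9, 0.0], [0.5, 0.1], [1.3, 0.6], [0.7, 0.5], [0.6, 0.1]]
[-0.9  0.9] 0.009049119370580283
```

```bash
python3 -c "
from bench import robot
print(robot.close_job())"
```

```text
the job is handed in; nothing more can be done
None
```

The square lies flat round the slab's front left corner, released; in the last picture both legs measure within about 1.5 mm of the slab's faces, the slab and weight have not visibly moved, and the job is handed in (no verdict was returned).

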